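# Shut down the roller warmer: timer back to zero, lid closed

### The job

The hair-roller warmer was left running with its lid up. Turn its timer knob counter-clockwise all the way back to its zero stop, then push the lid fully shut; leave the bottles, rollers and brush around it as they are.

Things in the scene. Friction and masses are not known exactly. Their poses are not given: they have to be found in the camera images.
- warmer: white box fixed to the table, 260 deep (x) x 200 wide (y) x 126 mm high, lid shut. Origin: centre of its underside; z up, front at -x, roughly facing the robot. Front part: a console face rising away from the robot at 28 degrees, from 55 mm high at x = -130 to 119 mm at x = -10 mm; the timer's axis stands square on it at (-70, 0, 87) mm. Behind: the roller chamber, x = -10 to 130 mm, with its lid
- timer (a joint): timer knob angle, rad: 0 = at its zero stop, grows clockwise (seen facing the dial) to 4.8. At 0 the nose points straight up the slope, next to a small steel stop post (9 mm high, 45 mm from the axis) on the face. It has some drag (0.12 N m) and stays where it is left; turn it counter-clockwise to get back to zero
- timer_grip (a point): point on the timer knob's axis, 34 mm off the sloping face, inside its bar grip. Axes: z out of the face along the knob's axis (28 degrees from vertical, leaning to the warmer's front), x along the bar to the nose. Black knob: round skirt 68 mm across, 10 mm high, with a bar 62 mm long, 18 mm wide, standing from 10 to 44 mm off the face
- timer_nose (a point): tip of the knob's pointed nose, 39 mm from the axis, 18 mm off the face; a thin white line on top of the bar is on the nose's side. Dial marks on the face run clockwise from zero
- lid (a joint): lid angle in rad: 0 = shut flat on the rim of the chamber, grows as it opens upward, to 1.4. Its hinge is stiff (about 0.3 N m): it stays where it is left and must be pushed down
- lid_edge (a point): middle of the lid's free (right, -y) edge, on its upper face. The lid is a white plate 204 mm from hinge to edge, 140 mm wide, 8 mm thick, with a grey tab 70 mm wide that sticks out 8 mm past the edge; shut, its top is 126 mm above the table
- lid_hinge (a point): middle of the lid's hinge line, which runs along the warmer's x on the chamber's left rim: at (60, 100, 118) mm in the warmer's frame; the lid's underside passes through it
- roller_a: a hair roller standing on end: grey plastic barrel 50 mm across, 139 mm tall with a domed knob on top. Origin: centre of its underside; z up. Only in the way: leave it standing as it is
- roller_b: a second, identical standing roller, 50 mm across, 139 mm tall. Origin: centre of its underside; z up. Only in the way: leave it standing as it is
- lotion: a white bottle with black cap, 56 mm across, 170 mm tall, standing. Origin: centre of its underside; z up. Only in the way: leave it standing as it is
- cream_jar: a low white jar 70 mm across, 55 mm tall. Origin: centre of its underside; z up. Only in the way: leave it standing as it is
- foundation: a slim amber glass bottle with a metal cap, 34 mm across, 105 mm tall, standing. Origin: centre of its underside; z up. Only in the way: leave it standing as it is
- paddle_brush: a flat black paddle hairbrush lying down, 200 mm long, 60 mm wide, 23 mm high, head to its +x. Origin: under its middle; z up. Only in the way: leave it as it is

How it is judged (in metres and radians):
On the way, in this order (a step that is already met when the one before it is completed fails the run):
1. the timer knob is back at its zero stop while the lid is still up (value of joint timer below 0.07 rad and value of joint lid above 0.3 rad), for 0.2 s.
2. the lid is shut (value of joint lid below 0.05 rad), for 0.2 s.
At the end, for the whole second after the job is handed in: the timer knob is at its zero stop (within 0.07 rad, 4 degrees) and the lid is shut (within 0.05 rad, 3 degrees) (value of joint timer below 0.07 rad and value of joint lid below 0.05 rad); the robot touches nothing.
It fails at once if a bystander (roller, bottle, jar, brush) is shifted by more than 30 mm or knocked over (distance of any of roller_a, roller_b, lotion, cream_jar, foundation, paddle_brush from where it was at the start of the episode above 0.03 m or angle between any of roller_a, roller_b, lotion, cream_jar, foundation, paddle_brush's own z axis and vertical above 0.5 rad).
It also fails if it takes over 69 s, if anything falls off the work surface, if the arm or the gripper's body presses on something with over 40 N, if the wrist force passes 120 N, or if a joint passes its speed limit or range.

### The arm

A 6-joint arm with a two-finger parallel gripper is mounted at the origin on the work surface. World frame = base frame: x ahead of the robot, y to its left, z up, the work surface at z = 0. Lengths are in m, angles in degrees, forces in N, time in s.
With the tool pointing down it reaches from about 0.35 to 0.85 m from the base axis. Payload 8.1 kg.
Tool frame: the origin (TCP) lies at the very end of the fingers, on their centre line; the grasp point (between the pads) lies 19 mm behind it (bot.grasp_offset is the distance from the TCP to the grasp point, in m); z points along the fingers, y is the line along which they close (so a half turn about z gives the same grasp; the last joint's range is limited). The gripper opens to 85 mm and grips with 20 to 120 N. Pads are 22 mm wide; open, the fingers measure 114 mm over their backs; the gripper's body (76 mm by 85 mm) begins 54 mm behind the grasp point. The pads swing forward as they close: fully open they stand 13 mm farther back than shut.
Start: joints at [60.023, 7.471, 85.268, -0, 87.261, -4.893], TCP at [0.254, 0.543, 0.231] pointing down, gripper open.
Joint ranges: [-169.43, 169.43], [-51.17, 129.36], [1.28, 143.12], [-76.62, 256.62], [0, 156.53], [-152.29, 152.29]. Speed limits (degrees/s): [136.94, 136.94, 159.86, 180, 180, 180].

### API

Orientations are given as a 3x3 rotation matrix whose columns are the frame's x, y, z axes.
In Python, from workcell import bot, camera, calibration gives the robot as it stands. The module is installed in compiled form; this text tells all that it offers.
- The arm moves only by the tool send_rows, never from a script. Its argument "commands" is text: rows parted by semicolons, each of 7 numbers parted by spaces: the shift along the tool's x, y, z each as a share of 50 mm, from -1 to 1, then the turn, a rotation vector about the tool's x, y, z each as a share of 4 degrees, from -1 to 1, then the opening, from 0 (shut) to 1 (fully open). In form: dx dy dz rx ry rz gripper; .... A call has exactly 5 rows; each row shifts and turns the commanded pose from where the row before left it, along the tool's axes as they then stand; what a row does not reach is not made up. A row lasts 1/10 s, in which the tool goes at most 50 mm and 8.59 degrees, less where a joint would pass 70% of its speed; a pose out of reach is approached as far as the arm can. A call with a number of a shift or a turn outside -1 to 1 is refused whole. A call with a gripper value outside its range is refused whole. The fingers move at their own pace and stop on an object; "grip_force" is the grip in N (left out, the last holds). Time passes only in rows, so rows that do not move let the fingers close, or fill a call up. It gives the time, the measured TCP pose, the force, the opening and the grip force at its end, in the units of the state.
- bot.get_obs(): the state, without advancing time (a new reading comes with each control period).
- camera(name): name is "scene" or "top"; returns the picture (384x512x3 uint8, red, green, blue); there is no depth.
- calibration(name): a dict with "fx", "fy", "cx", "cy" (pixels), "world_from_camera" (4x4, takes a point from camera to world coordinates). Camera axes: x right, y down, z forward; pixel columns grow to the right and rows downward; lengths in m; the calibration is good to about 2 mm. A picture is of the moment at which its call begins. calibration takes no time and is no camera call.
- bot.job_done(): hands the job in; it is judged then, once.
The state is a dict: "time": time; "joint_pos": joint angles; "dq": joint speeds; "tau": joint torques, N m; "position": TCP position; "ee_rot": TCP orientation; "wrist_force": force on the tool from outside, world axes, zero at the start; "wrist_torque": the same for the moment, N m; "gripper_width": finger opening in m; "grip_force": force on a finger pad.
Only numpy, scipy, OpenCV 4.12 (cv2) and the standard library are available. Lean on these libraries where they do the work, as an engineer would, in place of code of your own. Each camera call takes 0.05 s, during which the arm holds its last target. There are 200 camera calls.

## Working session

There is one attempt and no reset: what is moved stays moved. The work goes in short steps, Python scripts to look and compute and a tool call to move; the robot and the scene stay as the last step left them, time stands still between calls to the robot, and variables do not carry over. Pictures are saved under pics/ and viewed, at most 10 in all, crops included, and the job is handed in when it is done.

Besides the shell and the picture viewer there is one more tool, called after ">>>" as name(argument=value, ...) on one line, values as JSON. send_rows: Moves the arm, as the interface text tells. Shift numbers are shares of 50 mm and turn numbers shares of 4 degrees, none past 1 either way. Its arguments: {"type":"object","properties":{"commands":{"type":"string"},"grip_force":{"type":"number"}},"required":["commands"]}

```bash
mkdir -p pics; python3 - <<'E'
from workcell import bot,camera,calibration
import cv2,numpy as np
for n in("scene","top"):
    im=camera(n);cv2.imwrite(f"pics/{n}0.png",cv2.resize(im[:,:,::-1],(800,600),interpolation=cv2.INTER_CUBIC))
    c=calibration(n);print(n,c["fx"],c["cx"],c["cy"],np.round(c["world_from_camera"],3).tolist())
print(bot.get_obs())
E
```

```text
scene 377.8560608859522 254.78310420932846 193.87340813376107 [[0.074, 0.634, -0.769, 1.25], [0.997, -0.061, 0.046, 0.011], [-0.017, -0.771, -0.637, 0.604], [0.0, 0.0, 0.0, 1.0]]
top 442.462054895221 256.1486160674915 179.3535483980804 [[-0.021, -0.988, 0.155, 0.463], [-1.0, 0.022, 0.007, 0.029], [-0.01, -0.155, -0.988, 1.171], [0.0, 0.0, 0.0, 1.0]]
{'time': 0.1, 'joint_pos': array([ 6.00206279e+01,  7.51076362e+00,  8.53221865e+01, -1.16653314e-03,
        8.72627341e+01, -4.89485820e+00]), 'dq': array([-0.03679441, -0.05867323, -0.16237324,  0.02730655,  0.12182289,
        0.03886993]), 'tau': array([ 3.64620209e-04, -5.70957363e+01, -5.01938653e+01, -2.07418461e-04,
        8.29275290e-03,  4.30813589e-05]), 'position': array([0.2541284 , 0.54297856, 0.2303577 ]), 'ee_rot': array([[-9.05683790e-01,  4.23953070e-01, -8.16866082e-04],
       [ 4.23953840e-01,  9.05682626e-01, -1.45672927e-03],
       [ 1.22236572e-04, -1.66564960e-03, -9.99998605e-01]]), 'wrist_force': array([1.00308104, 0.40341017, 0.43951038]), 'wrist_torque': array([ 0.03645935,  0.03208481, -0.01578927]), 'grip_force': 0.0, 'gripper_width': 0.08528125607792961}
```

View pics/scene0.png

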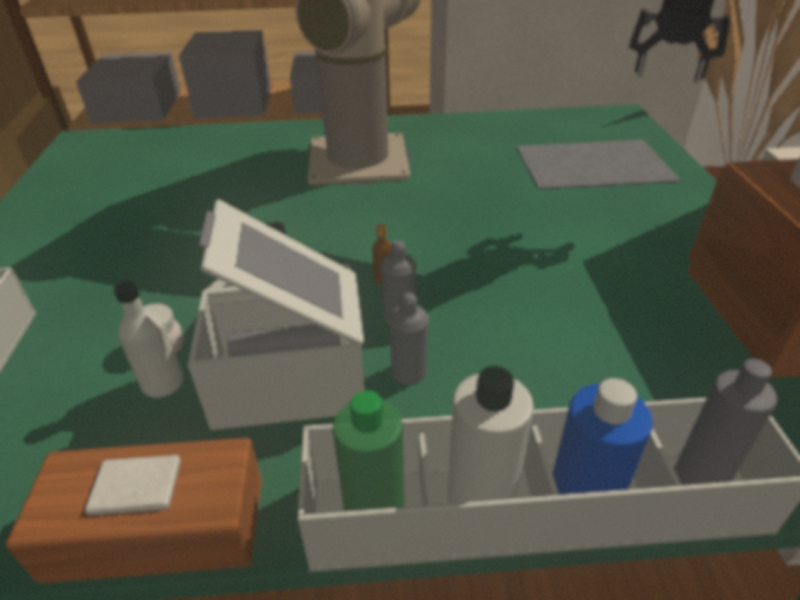

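View pics/top0.png

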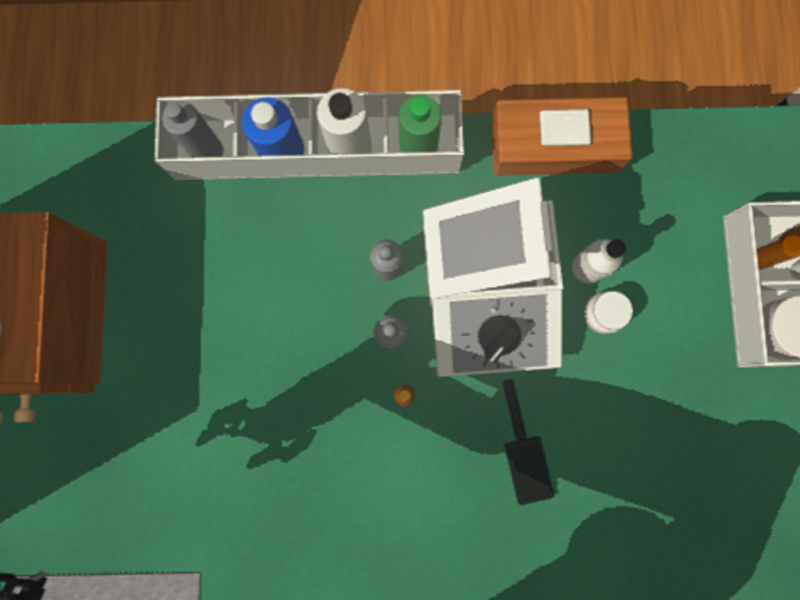

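The top view shows the warmer at about (500,300), with the nose pointing down-left and the lid open to the left. I'll crop in to get accurate corners.

```bash
python3 - <<'E'
from workcell import camera
import cv2
im=camera("top")[:,:,::-1]
cv2.imwrite("pics/t1.png",cv2.resize(im[110:245,240:420],None,fx=4.4,fy=4.4,interpolation=cv2.INTER_CUBIC))
im=camera("scene")[:,:,::-1]
cv2.imwrite("pics/s1.png",cv2.resize(im[120:280,70:290],None,fx=3.6,fy=3.6,interpolation=cv2.INTER_CUBIC))
E
```

```text
(no output)
```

View pics/t1.png

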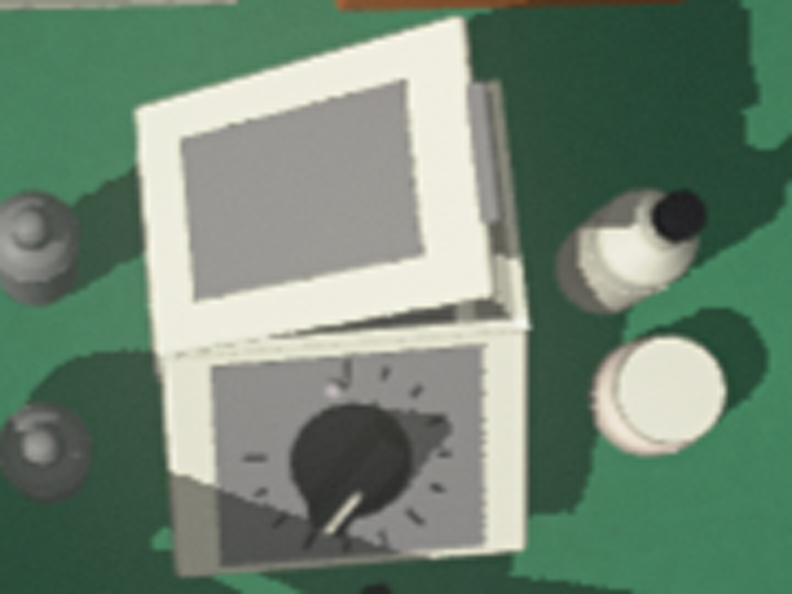

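View pics/s1.png

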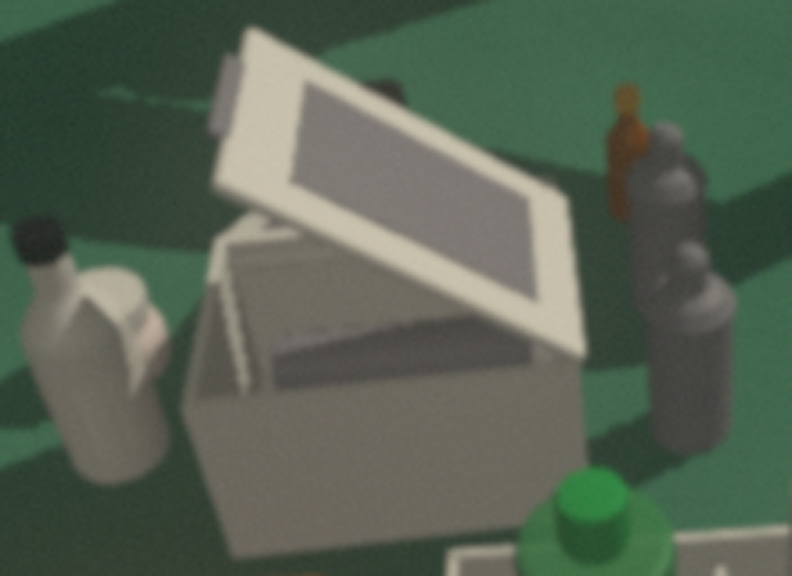

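```bash
cat > h.py <<'E'
from workcell import bot,camera,calibration
import numpy as np
from scipy.optimize import least_squares
from scipy.spatial.transform import Rotation as R
def proj(n,P):
    c=calibration(n);T=np.linalg.inv(c["world_from_camera"]);q=np.atleast_2d(P)@T[:3,:3].T+T[:3,3]
    return q[:,:2]/q[:,2:]*[c["fx"],c["fy"]]+[c["cx"],c["cy"]]
def ray(n,uv,z):
    c=calibration(n);W=c["world_from_camera"];d=W[:3,:3]@[(uv[0]-c["cx"])/c["fx"],(uv[1]-c["cy"])/c["fy"],1]
    return W[:3,3]+d*(z-W[2,3])/d[2]
T=lambda x,y:(240+x/4.4,110+y/4.4)
S=lambda x,y:(70+x/3.6,120+y/3.6)
s,c=np.sin(np.radians(28)),np.cos(np.radians(28))
Z=np.array([-s,0,c]);X0=np.array([c,0,s]);Y0=np.cross(Z,X0)
A=np.array([-.07,0,.087])
def wpt(p,P): return R.from_euler('z',p[2]).apply(P)+[p[0],p[1],0]
def lidpt(a,x,d,t): # d from hinge, t thickness above underside
    return np.array([x,.1-d*np.cos(a)+t*np.sin(a),.118+d*np.sin(a)+t*np.cos(a)])
def nose(t,r,h): return A+Z*h+r*(X0*np.cos(t)-Y0*np.sin(t))
E
cat > fit.py <<'E'
from h import *
def res(p):
    a,t=p[3],p[4];B=[]
    top=[((-.13,-.1,.055),T(524,550)),((-.13,.1,.055),T(178,576)),((-.01,-.1,.119),T(528,328)),
     (lidpt(a,.13,.204,.008),T(465,17)),(lidpt(a,-.01,.204,.008),T(492,296)),(lidpt(a,.13,0,.008),T(136,108)),(nose(t,.029,.044),T(330,530))]
    sc=[((.13,-.1,0),S(232,557)),((.13,-.1,.118),S(185,408)),(lidpt(a,.13,0,0),S(583,357)),(lidpt(a,.13,.204,0),S(213,185)),(lidpt(a,-.01,.204,.008),S(250,30))]
    return np.concatenate([(proj(n,wpt(p,np.array([q for q,_ in L])))-[u for _,u in L]).ravel() for n,L in(("top",top),("scene",sc))])
f=least_squares(res,[.5,-.05,0,.5,3.6],loss='soft_l1');print(f.x,np.degrees(f.x[2:]));print(f.fun.reshape(-1,2).round(1).tolist())
p=f.x;np.save("p.npy",p)
for n,uv,z in(("roller_a",(386,243),.139),("roller_b",(390,325),.139),("lotion",(615,248),.17),("jar",(610,310),.055),("found",(404,393),.105),("brushend",(510,382),.02)):
    print(n,ray(n and "top",np.array(uv)*.64,z).round(3))
E
python3 fit.py; cat >plan.py <<'E'
from h import *
p=np.load("p.npy")
def target(t,h,flip=True):
    b=X0*np.cos(t)-Y0*np.sin(t); b=-b if flip else b
    Rz=R.from_euler('z',p[2]).as_matrix()
    z=-Z;x=b;y=np.cross(z,x)
    return wpt(p,A+Z*h),Rz@np.c_[x,y,z]
def delta(P,M):
    o=bot.get_obs();E=o["ee_rot"];d=E.T@(P-o["position"])
    rv=np.degrees(R.from_matrix(E.T@M).as_rotvec())
    print("pos",o["position"].round(4),"J",o["joint_pos"].round(1),"t",o["time"]);print("d tool mm",(d*1000).round(1),"rows",(d/.05).round(2)," rv deg",rv.round(1),"rows",(rv/4).round(2))
E
python3 -c "
from plan import *
P,M=target(p[4],.1);print(P,M);delta(P,M)"
```

```text
[ 0.6140307  -0.11186721  0.0634332   0.68407004  3.82767331] [  3.63445445  39.194326   219.30952577]
[[0.9, 0.4], [-0.2, 1.3], [-0.1, -0.2], [-1.6, -0.9], [-0.1, -0.2], [-1.4, -0.1], [-0.1, 0.2], [0.9, -0.6], [-0.3, -0.6], [-0.8, 1.6], [-0.9, 1.7], [-0.3, -1.9]]
roller_a [0.683 0.056 0.139]
roller_b [0.558 0.053 0.139]
lotion [ 0.661 -0.281  0.17 ]
jar [ 0.582 -0.302  0.055]
found [0.457 0.034 0.105]
brushend [ 0.47 -0.14  0.02]
[ 0.49731875 -0.11928057  0.17529476] [[ 0.72195196 -0.50918315  0.46852736]
 [-0.58892896 -0.80763668  0.02976011]
 [ 0.36324653 -0.2974147  -0.88294759]]
pos [0.2542 0.5432 0.2306] J [60.   7.5 85.3  0.  87.3 -4.9] t 0.2
d tool mm [-501.1 -496.8   55.8] rows [-10.02  -9.94   1.12]  rv deg [  34.2  -23.2 -164.6] rows [  8.54  -5.79 -41.15]
```

>>> send_rows(commands="-0.6 -0.7 -0.03 0 0 0 1;-0.6 -0.7 -0.03 0 0 0 1;-0.6 -0.7 -0.03 0 0 0 1;-0.6 -0.7 -0.03 0 0 0 1;-0.6 -0.7 -0.03 0 0 0 1")

```text
time: 0.7
position: [0.316, 0.3196, 0.2386]
ee_rot: [[-0.906, 0.424, 0.0], [0.424, 0.906, -0.0], [-0.0, -0.0, -1.0]]
wrist_force: [0.6, -1.0, 0.8]
gripper_width: 0.0854
grip_force: 0.0
```

>>> send_rows(commands="-0.6 -0.7 -0.03 0 0 0 1;-0.6 -0.7 -0.03 0 0 0 1;-0.6 -0.7 -0.03 0 0 0 1;-0.6 -0.7 -0.03 0 0 0 1;-0.6 -0.7 -0.03 0 0 0 1")

```text
time: 1.2
position: [0.3777, 0.0975, 0.2465]
ee_rot: [[-0.906, 0.424, 0.001], [0.424, 0.906, 0.0], [-0.001, 0.0, -1.0]]
wrist_force: [1.5, -0.7, 0.5]
gripper_width: 0.0853
grip_force: 0.0
```

>>> send_rows(commands="-0.6 -0.7 -0.03 0 0 0 1;-0.6 -0.7 -0.03 0 0 0 1;-0.6 -0.7 -0.03 0 0 0 1;-0.6 -0.7 -0.03 0 0 0 1;-0.6 -0.7 -0.03 0 0 0 1")

```text
time: 1.7
position: [0.4394, -0.1249, 0.2539]
ee_rot: [[-0.906, 0.424, 0.001], [0.424, 0.906, -0.0], [-0.001, 0.0, -1.0]]
wrist_force: [0.9, 0.6, -0.8]
gripper_width: 0.0859
grip_force: 0.0
```

>>> send_rows(commands="0 0 0 0 0 1 1;0 0 0 0 0 1 1;0 0 0 0 0 1 1;0 0 0 0 0 1 1;0 0 0 0 0 1 1")

```text
time: 2.2
position: [0.4392, -0.1229, 0.2536]
ee_rot: [[-0.704, 0.71, -0.0], [0.71, 0.704, 0.0], [0.0, -0.0, -1.0]]
wrist_force: [-0.7, -0.5, -0.1]
gripper_width: 0.0855
grip_force: 0.0
```

```bash
python3 - <<'E'
from plan import *
import cv2
im=camera("top")[:,:,::-1]
delta(*target(p[4],.1))
q=lambda P:((proj("top",wpt(p,P))-[240,110])*4.4).round(0).tolist()
print("axis top",q(A+Z*.044),"post",q(nose(.1,.045,.009)),"noseTip",q(nose(p[4],.039,.018)))
for t in(205,212,219,226):print(t,q(nose(np.radians(t),.029,.044)),q(nose(np.radians(t),.01,.044)))
E
```

```text
pos [ 0.4392 -0.1229  0.2536] J [-22.1 -15.9 105.1  -0.   90.7 -66.6] t 2.25
d tool mm [-38.2  44.   78.3] rows [-0.76  0.88  1.57]  rv deg [-29.7  28.9 165.4] rows [-7.42  7.22 41.34]
axis top [[362.0, 490.0]] post [[357.0, 388.0]] noseTip [[311.0, 524.0]]
205 [[341.0, 536.0]] [[355.0, 506.0]]
212 [[335.0, 534.0]] [[353.0, 505.0]]
219 [[330.0, 531.0]] [[351.0, 504.0]]
226 [[325.0, 527.0]] [[349.0, 503.0]]
```

>>> send_rows(commands="0 0 0 -0.18 0.17 1 1;0 0 0 -0.18 0.17 1 1;0 0 0 -0.18 0.17 1 1;0 0 0 -0.18 0.17 1 1;0 0 0 -0.18 0.17 1 1")

```text
time: 2.75
position: [0.4393, -0.1228, 0.2537]
ee_rot: [[-0.421, 0.907, 0.017], [0.905, 0.418, 0.085], [0.07, 0.051, -0.996]]
wrist_force: [0.2, -0.0, 0.7]
gripper_width: 0.0853
grip_force: 0.0
```

>>> send_rows(commands="0 0 0 -0.18 0.17 1 1;0 0 0 -0.18 0.17 1 1;0 0 0 -0.18 0.17 1 1;0 0 0 -0.18 0.17 1 1;0 0 0 -0.18 0.17 1 1")

```text
time: 3.25
position: [0.4393, -0.1228, 0.2537]
ee_rot: [[-0.087, 0.994, 0.063], [0.985, 0.077, 0.157], [0.151, 0.075, -0.986]]
wrist_force: [-0.2, 0.3, -0.1]
gripper_width: 0.0853
grip_force: 0.0
```

>>> send_rows(commands="0 0 0 -0.18 0.17 1 1;0 0 0 -0.18 0.17 1 1;0 0 0 -0.18 0.17 1 1;0 0 0 -0.18 0.17 1 1;0 0 0 -0.18 0.17 1 1")

```text
time: 3.75
position: [0.4392, -0.1228, 0.2536]
ee_rot: [[0.252, 0.959, 0.13], [0.939, -0.274, 0.208], [0.236, 0.069, -0.969]]
wrist_force: [-0.6, 0.6, -0.2]
gripper_width: 0.0855
grip_force: 0.0
```

>>> send_rows(commands="0 0 0 -0.18 0.17 1 1;0 0 0 -0.18 0.17 1 1;0 0 0 -0.18 0.17 1 1;0 0 0 -0.18 0.17 1 1;0 0 0 -0.18 0.17 1 1")

```text
time: 4.25
position: [0.4392, -0.1228, 0.2537]
ee_rot: [[0.553, 0.806, 0.21], [0.773, -0.59, 0.232], [0.311, 0.034, -0.95]]
wrist_force: [-0.4, -0.3, -0.1]
gripper_width: 0.0852
grip_force: 0.0
```

>>> send_rows(commands="0 0 0 -0.18 0.17 1 1;0 0 0 -0.18 0.17 1 1;0 0 0 -0.18 0.17 1 1;0 0 0 -0.18 0.17 1 1;0 0 0 -0.18 0.17 1 1")

```text
time: 4.75
position: [0.4392, -0.1228, 0.2537]
ee_rot: [[0.778, 0.556, 0.293], [0.508, -0.831, 0.225], [0.369, -0.026, -0.929]]
wrist_force: [0.3, 0.3, 0.0]
gripper_width: 0.0851
grip_force: 0.0
```

>>> send_rows(commands="0 0 0 -0.18 0.17 1 1;0 0 0 -0.18 0.17 1 1;0 0 0 -0.18 0.17 1 1;0 0 0 -0.18 0.17 1 1;0 0 0 -0.18 0.17 1 1")

```text
time: 5.25
position: [0.4392, -0.1228, 0.2537]
ee_rot: [[0.898, 0.239, 0.369], [0.179, -0.966, 0.189], [0.401, -0.104, -0.91]]
wrist_force: [-0.6, -0.2, -1.0]
gripper_width: 0.0855
grip_force: 0.0
```

>>> send_rows(commands="0 0 0 -0.18 0.17 1 1;0 0 0 -0.18 0.17 1 1;0 0 0 -0.18 0.17 1 1;0 0 0 -0.18 0.17 1 1;0 0 0 -0.18 0.17 1 1")

```text
time: 5.75
position: [0.4392, -0.1228, 0.2537]
ee_rot: [[0.898, -0.104, 0.427], [-0.173, -0.977, 0.127], [0.404, -0.188, -0.895]]
wrist_force: [0.2, 0.1, 0.0]
gripper_width: 0.0853
grip_force: 0.0
```

>>> send_rows(commands="0 0 0 -0.18 0.17 1 1;0 0 0 -0.18 0.17 1 1;0 0 0 -0.18 0.17 1 1;0 0 0 -0.18 0.17 1 1;0 0 0 -0.18 0.17 1 1")

```text
time: 6.25
position: [0.4392, -0.1228, 0.2537]
ee_rot: [[0.778, -0.428, 0.46], [-0.503, -0.863, 0.048], [0.376, -0.269, -0.886]]
wrist_force: [0.3, -0.2, -0.4]
gripper_width: 0.0856
grip_force: 0.0
```

```bash
python3 -c "
from plan import *
delta(*target(p[4],.1))"
```

```text
pos [ 0.4392 -0.1228  0.2537] J [-37.  -43.8 128.2  19.   75.5  81. ] t 6.25
d tool mm [14.  -6.8 96.4] rows [ 0.28 -0.14  1.93]  rv deg [-0.6  1.   5.8] rows [-0.15  0.25  1.46]
```

>>> send_rows(commands="0.14 -0.07 0.1 -0.07 0.12 0.73 1;0.14 -0.07 0.5 -0.07 0.12 0.73 1;0 0 0.6 0 0 0 1;0 0 0.6 0 0 0 1;0 0 0 0 0 0 1")

```text
time: 6.75
position: [0.4935, -0.1194, 0.1764]
ee_rot: [[0.727, -0.508, 0.462], [-0.587, -0.809, 0.036], [0.356, -0.297, -0.886]]
wrist_force: [-0.7, -0.2, 0.2]
gripper_width: 0.0854
grip_force: 0.0
```

```bash
python3 - <<'E'
from plan import *
import cv2
delta(*target(p[4],.015))
a=camera("top")[:,:,::-1];b=camera("scene")[:,:,::-1]
cv2.imwrite("pics/k2.png",np.hstack([cv2.resize(a[110:245,240:380],(400,386),interpolation=cv2.INTER_CUBIC),cv2.resize(b[90:240,110:265],(399,386),interpolation=cv2.INTER_CUBIC)]))
E
```

```text
pos [ 0.4935 -0.1194  0.1764] J [-30.6 -31.7 129.1  17.7  60.6  89.2] t 6.75
d tool mm [ 3.1 -1.6 87.7] rows [ 0.06 -0.03  1.75]  rv deg [-0.   0.5  0.1] rows [-0.01  0.13  0.03]
```

View pics/k2.png

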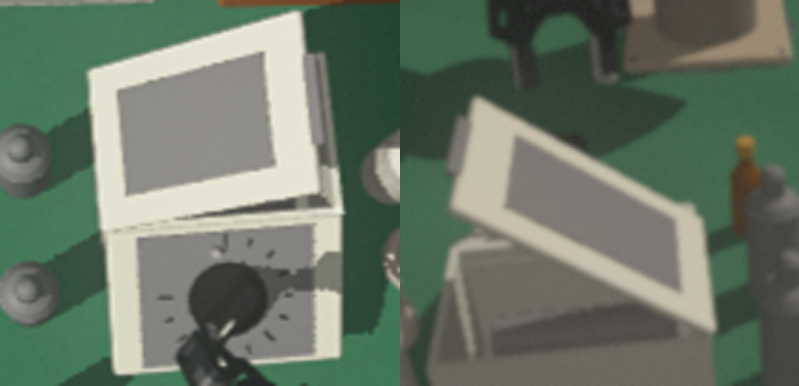

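The gripper sits over the knob, with the fingers on either side of the bar. I'll go down, then close.

>>> send_rows(commands="0.06 -0.03 0.35 0 0.13 0 1;0 0 0.35 0 0 0 1;0 0 0.35 0 0 0 1;0 0 0.35 0 0 0 1;0 0 0.35 0 0 0 1")

```text
time: 7.35
position: [0.5409, -0.1201, 0.1082]
ee_rot: [[0.718, -0.506, 0.478], [-0.587, -0.809, 0.025], [0.374, -0.298, -0.878]]
wrist_force: [0.3, -0.3, -0.7]
gripper_width: 0.0853
grip_force: 0.0
```

>>> send_rows(commands="0 0 0 0 0 0 0.1;0 0 0 0 0 0 0;0 0 0 0 0 0 0;0 0 0 0 0 0 0;0 0 0 0 0 0 0", grip_force=25)

```text
time: 7.85
position: [0.5402, -0.1193, 0.1076]
ee_rot: [[0.718, -0.507, 0.477], [-0.588, -0.808, 0.026], [0.372, -0.299, -0.879]]
wrist_force: [-5.5, 0.1, 5.3]
gripper_width: 0.0175
grip_force: 26.3
```

```bash
python3 -c "
from plan import *
delta(*target(p[4],.015));o=bot.get_obs();print(o['gripper_width'],o['grip_force'],o['wrist_force'],o['wrist_torque'])"
```

```text
pos [ 0.5402 -0.1193  0.1076] J [-27.  -18.6 127.7  19.   47.3  88.6] t 7.85
d tool mm [-6.4  1.7  5. ] rows [-0.13  0.03  0.1 ]  rv deg [-0.2 -0.5  0.1] rows [-0.04 -0.14  0.02]
0.017480733338757912 26.255441308021545 [-5.50185457  0.09969689  5.34363738] [ 0.08227301  0.67308914 -0.05126135]
```

>>> send_rows(commands="0 0 0 0 0 0 0.5;0 0 0 0 0 0 0.5;-0.13 0.03 0.08 0 -0.13 0 0.5;0 0 0 0 0 0 0.5;0 0 0 0 0 0 0.5")

```text
time: 8.35
position: [0.5355, -0.1162, 0.0988]
ee_rot: [[0.724, -0.508, 0.467], [-0.588, -0.808, 0.032], [0.361, -0.298, -0.884]]
wrist_force: [0.4, -0.1, -0.5]
gripper_width: 0.0427
grip_force: 0.0
```

```bash
python3 -c "
from plan import *
delta(*target(p[4],.015));o=bot.get_obs();print(o['gripper_width'],o['grip_force'],o['wrist_force'],o['wrist_torque'])"
```

```text
pos [ 0.5355 -0.1162  0.0988] J [-26.9 -18.2 128.2  19.1  47.1  88.4] t 8.35
d tool mm [ 2.  -0.8 -0.5] rows [ 0.04 -0.02 -0.01]  rv deg [-0.1  0.2  0.1] rows [-0.02  0.04  0.02]
0.042682220196374014 0.0 [ 0.38264355 -0.11760902 -0.54888458] [0.01553098 0.18518216 0.03400592]
```

>>> send_rows(commands="0.04 -0.02 0 0 0 0 0;0 0 0 0 0 0 0;0 0 0 0 0 0 0;0 0 0 0 0 0 0;0 0 0 0 0 -0.5 0", grip_force=25)

```text
time: 8.85
position: [0.5387, -0.1163, 0.1014]
ee_rot: [[0.741, -0.481, 0.469], [-0.559, -0.829, 0.033], [0.373, -0.287, -0.882]]
wrist_force: [1.1, 4.8, 3.3]
gripper_width: 0.0176
grip_force: 28.3
```

>>> send_rows(commands="0 0 0 0 0 -1 0;0 0 0 0 0 -1 0;0 0 0 0 0 -1 0;0 0 0 0 0 -1 0;0 0 0 0 0 -1 0")

```text
time: 9.35
position: [0.5387, -0.1165, 0.1014]
ee_rot: [[0.861, -0.197, 0.469], [-0.239, -0.97, 0.032], [0.449, -0.14, -0.882]]
wrist_force: [1.5, 3.4, 1.8]
gripper_width: 0.0177
grip_force: 28.3
```

>>> send_rows(commands="0 0 0 0 0 -1 0;0 0 0 0 0 -1 0;0 0 0 0 0 -1 0;0 0 0 0 0 -1 0;0 0 0 0 0 -1 0")

```text
time: 9.85
position: [0.5387, -0.1168, 0.1014]
ee_rot: [[0.876, 0.109, 0.469], [0.107, -0.994, 0.032], [0.47, 0.022, -0.882]]
wrist_force: [1.1, 3.2, 1.5]
gripper_width: 0.0177
grip_force: 28.2
```

```bash
python3 -c "
from plan import *
delta(*target(p[4]-np.radians(42),.015));o=bot.get_obs();print(o['gripper_width'],o['grip_force'],o['wrist_force'],o['ee_rot'].T@o['wrist_torque'])"
```

```text
pos [ 0.5387 -0.1168  0.1014] J [-26.8 -17.9 127.8  19.1  47.1  46.3] t 9.85
d tool mm [-1.9 -0.2  0.3] rows [-0.04 -0.    0.01]  rv deg [-0.1 -0.1  0.3] rows [-0.03 -0.02  0.06]
0.017662918049523326 28.22036236524582 [1.10520775 3.17707856 1.45466476] [ 0.02427464 -0.00824153  0.15860482]
```

>>> send_rows(commands="0 0 0 0 0 -1 0;0 0 0 0 0 -1 0;0 0 0 0 0 -1 0;0 0 0 0 0 -1 0;0 0 0 0 0 -1 0")

```text
time: 10.35
position: [0.5388, -0.117, 0.1014]
ee_rot: [[0.786, 0.402, 0.47], [0.441, -0.897, 0.031], [0.434, 0.182, -0.882]]
wrist_force: [1.9, 1.7, 0.9]
gripper_width: 0.0175
grip_force: 28.0
```

>>> send_rows(commands="0 0 0 0 0 -1 0;0 0 0 0 0 -1 0;0 0 0 0 0 -1 0;0 0 0 0 0 -1 0;0 0 0 0 0 -1 0")

```text
time: 10.85
position: [0.5389, -0.1172, 0.1015]
ee_rot: [[0.601, 0.647, 0.47], [0.721, -0.692, 0.031], [0.346, 0.32, -0.882]]
wrist_force: [1.9, 1.5, 0.2]
gripper_width: 0.0176
grip_force: 28.0
```

>>> send_rows(commands="0 0 0 0 0 -1 0;0 0 0 0 0 -1 0;0 0 0 0 0 -1 0;0 0 0 0 0 -1 0;0 0 0 0 0 -1 0")

```text
time: 11.35
position: [0.5391, -0.1173, 0.1017]
ee_rot: [[0.344, 0.813, 0.47], [0.914, -0.404, 0.031], [0.215, 0.419, -0.882]]
wrist_force: [5.4, -0.5, -3.4]
gripper_width: 0.0177
grip_force: 27.6
```

>>> send_rows(commands="0 0 0 0 0 -1 0;0 0 0 0 0 -1 0;0 0 0 0 0 -1 0;0 0 0 0 0 -1 0;0 0 0 0 0 -1 0")

```text
time: 11.85
position: [0.5393, -0.1173, 0.1017]
ee_rot: [[0.045, 0.881, 0.471], [0.997, -0.067, 0.031], [0.059, 0.468, -0.882]]
wrist_force: [7.8, 0.1, -3.0]
gripper_width: 0.0175
grip_force: 27.4
```

>>> send_rows(commands="0 0 0 0 0 -1 0;0 0 0 0 0 -1 0;0 0 0 0 0 -1 0;0 0 0 0 0 -1 0;0 0 0 0 0 -1 0")

```text
time: 12.35
position: [0.5395, -0.1173, 0.1019]
ee_rot: [[-0.259, 0.843, 0.471], [0.96, 0.278, 0.031], [-0.105, 0.46, -0.881]]
wrist_force: [9.5, 0.8, -4.4]
gripper_width: 0.0178
grip_force: 27.2
```

>>> send_rows(commands="0 0 0 0 0 -1 0;0 0 0 0 0 -1 0;0 0 0 0 0 -1 0;0 0 0 0 0 -1 0;0 0 0 0 0 -1 0")

```text
time: 12.85
position: [0.5397, -0.1172, 0.102]
ee_rot: [[-0.532, 0.704, 0.472], [0.807, 0.589, 0.031], [-0.256, 0.397, -0.881]]
wrist_force: [12.5, 0.8, -4.1]
gripper_width: 0.0175
grip_force: 27.0
```

>>> send_rows(commands="0 0 0 0 0 -1 0;0 0 0 0 0 -1 0;0 0 0 0 0 -1 0;0 0 0 0 0 -1 0;0 0 0 0 0 -1 0")

```text
time: 13.35
position: [0.5398, -0.1171, 0.1021]
ee_rot: [[-0.74, 0.479, 0.472], [0.557, 0.83, 0.031], [-0.377, 0.286, -0.881]]
wrist_force: [12.2, 1.4, -4.7]
gripper_width: 0.0178
grip_force: 26.9
```

>>> send_rows(commands="0 0 0 0 0 -1 0;0 0 0 0 0 -1 0;0 0 0 0 0 -1 0;0 0 0 0 0 -1 0;0 0 0 0 0 -1 0")

```text
time: 13.85
position: [0.5399, -0.1168, 0.1022]
ee_rot: [[-0.859, 0.197, 0.472], [0.24, 0.97, 0.031], [-0.452, 0.14, -0.881]]
wrist_force: [13.8, 3.0, -4.9]
gripper_width: 0.0176
grip_force: 26.9
```

```bash
python3 -c "
from plan import *
delta(*target(0,.015));o=bot.get_obs();print(o['gripper_width'],o['grip_force'],o['wrist_force'],o['ee_rot'].T@o['wrist_torque'])"
```

```text
pos [ 0.5399 -0.1168  0.1022] J [ -26.8  -17.9  127.8   19.2   47.  -113.7] t 13.85
d tool mm [ 3.3 -0.7  0.4] rows [ 0.07 -0.01  0.01]  rv deg [  0.1   0.2 -17.1] rows [ 0.03  0.05 -4.27]
0.01755448992315829 26.87114417552948 [13.81316896  3.00130089 -4.87444792] [-0.6580266  -1.29606184  0.10259759]
```

>>> send_rows(commands="0 0 0 0 0 -1 0;0 0 0 0 0 -1 0;0 0 0 0 0 -1 0;0 0 0 0 0 -0.8 0;0 0 0 0 0 0 0")

```text
time: 14.35
position: [0.5399, -0.1166, 0.1022]
ee_rot: [[-0.881, -0.035, 0.472], [-0.023, 0.999, 0.032], [-0.473, 0.017, -0.881]]
wrist_force: [14.8, 3.4, -5.3]
gripper_width: 0.0177
grip_force: 26.7
```

```bash
python3 -c "
from plan import *
delta(*target(0,.015));o=bot.get_obs();print(o['gripper_width'],o['grip_force'],o['wrist_force'],o['ee_rot'].T@o['wrist_torque'])"
```

```text
pos [ 0.5399 -0.1166  0.1022] J [ -26.8  -17.9  127.8   19.2   47.  -128.8] t 14.35
d tool mm [ 3.4 -0.1  0.4] rows [ 0.07 -0.    0.01]  rv deg [ 0.1  0.2 -1.9] rows [ 0.03  0.06 -0.48]
0.017700932368733185 26.651141345500946 [14.81105492  3.39350172 -5.2794119 ] [-0.51288642 -1.47426698 -0.08275436]
```

>>> send_rows(commands="0 0 0 0 0 -0.5 0;0 0 0 0 0 -0.3 0;0 0 0 0 0 0 0;0 0 0 0 0 0 0;0 0 0 0 0 0 0")

```text
time: 14.85
position: [0.5399, -0.1166, 0.1022]
ee_rot: [[-0.878, -0.081, 0.472], [-0.075, 0.997, 0.032], [-0.473, -0.007, -0.881]]
wrist_force: [13.5, 3.6, -3.9]
gripper_width: 0.0174
grip_force: 31.5
```

```bash
python3 -c "
from plan import *
delta(*target(0,.015));o=bot.get_obs();print(o['gripper_width'],o['grip_force'],o['wrist_force'],o['ee_rot'].T@o['wrist_torque'])"
```

```text
pos [ 0.5399 -0.1166  0.1022] J [ -26.8  -17.9  127.8   19.3   47.  -131.9] t 14.85
d tool mm [3.3 0.1 0.4] rows [0.07 0.   0.01]  rv deg [0.1 0.2 1.1] rows [0.03 0.06 0.28]
0.017397468998165154 31.48000806570053 [13.47018552  3.55585787 -3.92148585] [-0.36149557 -1.34986513  0.66230352]
```

Torque and grip force both jumped at about 0°, so the knob is at its stop. I'll release and back out.

>>> send_rows(commands="0 0 0 0 0 0 0.5;0 0 0 0 0 0 0.5;0 0 0 0 0 0 0.5;0 0 -0.4 0 0 0 0.5;0 0 -0.8 0 0 0 0.5")

```text
time: 15.35
position: [0.5078, -0.1176, 0.1504]
ee_rot: [[-0.883, -0.083, 0.463], [-0.076, 0.997, 0.035], [-0.464, -0.004, -0.886]]
wrist_force: [0.4, 0.3, 1.2]
gripper_width: 0.0425
grip_force: 0.0
```

>>> send_rows(commands="0 0 -0.9 0 0 0 0;0 0 -0.9 0 0 0 0;0 0 -0.6 0 0 0 0;0 0 0 0 0 0 0;0 0 0 0 0 0 0")

```text
time: 15.85
position: [0.4539, -0.1231, 0.2604]
ee_rot: [[-0.879, -0.082, 0.47], [-0.076, 0.997, 0.03], [-0.471, -0.009, -0.882]]
wrist_force: [0.3, 0.2, -0.9]
gripper_width: 0.0003
grip_force: 0.0
```

```bash
python3 - <<'E'
from plan import *
import cv2
delta(*target(0,.015))
a=camera("top")[:,:,::-1];b=camera("scene")[:,:,::-1]
cv2.imwrite("pics/k3.png",np.hstack([cv2.resize(a[110:245,240:380],(400,386),interpolation=cv2.INTER_CUBIC),cv2.resize(b[90:240,110:265],(399,386),interpolation=cv2.INTER_CUBIC)]))
for n,P in(("edge now",lidpt(p[3],.06,.204,.008)),("edge shut",lidpt(0,.06,.204,.008))):print(n,wpt(p,P).round(3))
E
```

```text
pos [ 0.4539 -0.1231  0.2604] J [ -34.8  -42.3  126.8   17.8   73.5 -131.4] t 15.85
d tool mm [  1.7   1.1 180.6] rows [0.03 0.02 3.61]  rv deg [0.  0.1 1.2] rows [0.   0.02 0.29]
edge now [ 0.677 -0.161  0.253]
edge shut [ 0.681 -0.212  0.126]
```

View pics/k3.png

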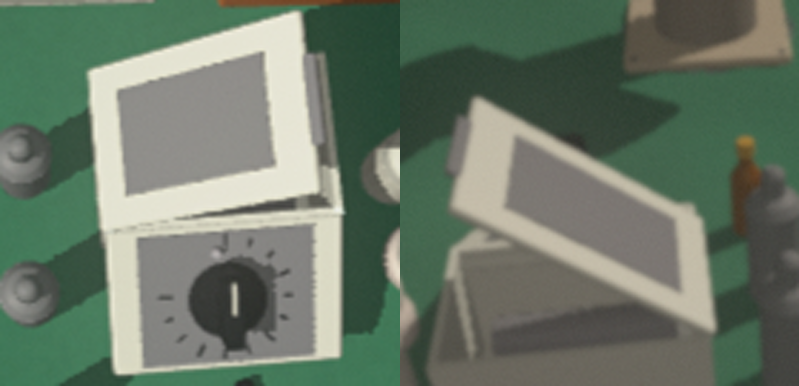

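The white line now runs from the axis up the slope, beside the post, so the knob is at zero with the lid still up. Next I'll work out the lid push.

```bash
python3 - <<'E'
from plan import *
o=bot.get_obs();E=o["ee_rot"];c=o["position"]
for P in((.05,-.045,.30),(.05,-.045,.200),(.05,-.045,.122)):
    w=wpt(p,np.array(P));d=E.T@(w-c)/.05;c=w;print(w.round(3),d.round(2),np.linalg.norm(d).round(2))
print("up 40mm",(E.T@[0,0,.04]/.05).round(2))
E
```

```text
[ 0.667 -0.154  0.3  ] [-4.1  -0.98  1.23] 4.4
[ 0.667 -0.154  0.2  ] [0.94 0.01 1.77] 2.0
[ 0.667 -0.154  0.122] [0.73 0.01 1.38] 1.56
up 40mm [-0.37 -0.01 -0.71]
```

>>> send_rows(commands="-0.37 0 -0.71 0 0 0 0;-0.47 -0.12 0.24 0 0 0 0;-0.47 -0.12 0.24 0 0 0 0;-0.47 -0.12 0.24 0 0 0 0;-0.47 -0.12 0.24 0 0 0 0")

```text
time: 16.45
position: [0.5613, -0.1369, 0.2987]
ee_rot: [[-0.881, -0.083, 0.465], [-0.076, 0.997, 0.034], [-0.466, -0.006, -0.885]]
wrist_force: [0.5, 0.3, 0.4]
gripper_width: -0.0001
grip_force: 0.0
```

>>> send_rows(commands="-0.47 -0.12 0.24 0 0 0 0;-0.47 -0.12 0.24 0 0 0 0;-0.47 -0.12 0.24 0 0 0 0;-0.47 -0.12 0.24 0 0 0 0;0 0 0 0 0 0 0")

```text
time: 16.95
position: [0.669, -0.1521, 0.299]
ee_rot: [[-0.882, -0.084, 0.464], [-0.076, 0.996, 0.034], [-0.465, -0.005, -0.885]]
wrist_force: [-0.7, 0.9, -0.2]
gripper_width: -0.0002
grip_force: 0.0
```

```bash
python3 - <<'E'
from plan import *
o=bot.get_obs();E=o["ee_rot"];c=o["position"];print(c,o["joint_pos"].round(1),o["wrist_force"])
for P in((.05,-.045,.200),(.05,-.045,.122)):
    w=wpt(p,np.array(P));d=E.T@(w-c)/.05;c=w;print(w.round(3),d.round(2))
E
```

```text
[ 0.66903074 -0.15205269  0.29899244] [ -23.8   -4.6   94.8   13.9   65.5 -121.7] [-0.748375    0.88339471 -0.23044102]
[ 0.667 -0.154  0.2  ] [ 0.96 -0.02  1.73]
[ 0.667 -0.154  0.122] [0.73 0.01 1.38]
```

>>> send_rows(commands="0.1 0.16 0.2 0 0 0 0;0.19 0 0.35 0 0 0 0;0.19 0 0.35 0 0 0 0;0.19 0 0.35 0 0 0 0;0.19 0 0.35 0 0 0 0")

```text
time: 17.45
position: [0.6653, -0.1444, 0.2104]
ee_rot: [[-0.88, -0.083, 0.467], [-0.077, 0.997, 0.032], [-0.468, -0.007, -0.884]]
wrist_force: [-0.4, 0.7, 1.2]
gripper_width: 0.0002
grip_force: 0.6
```

>>> send_rows(commands="0.15 0 0.28 0 0 0 0;0.15 0 0.28 0 0 0 0;0.15 0 0.28 0 0 0 0;0.15 0 0.28 0 0 0 0;0 0 0 0 0 0 0")

```text
time: 17.95
position: [0.6646, -0.1452, 0.1449]
ee_rot: [[-0.882, -0.083, 0.464], [-0.076, 0.997, 0.034], [-0.465, -0.006, -0.885]]
wrist_force: [-0.6, 1.5, 0.1]
gripper_width: 0.0003
grip_force: 0.0
```

```bash
python3 - <<'E'
from plan import *
o=bot.get_obs();E=o["ee_rot"];c=o["position"];print(c,o["wrist_force"])
for z in(.126,.120):print((E.T@[0,0,z-c[2]]/.05).round(2))
E
```

```text
[ 0.66456778 -0.1452032   0.14494473] [-0.63665056  1.52894973  0.11066968]
[0.18 0.   0.34]
[0.23 0.   0.44]
```

>>> send_rows(commands="0.09 0 0.17 0 0 0 0;0.07 0 0.13 0 0 0 0;0.05 0 0.09 0 0 0 0;0.02 0 0.04 0 0 0 0;0 0 0 0 0 0 0")

```text
time: 18.45
position: [0.6684, -0.1468, 0.1291]
ee_rot: [[-0.877, -0.083, 0.473], [-0.077, 0.997, 0.031], [-0.474, -0.01, -0.881]]
wrist_force: [-12.1, 3.2, 19.5]
gripper_width: 0.0005
grip_force: 9.8
```

```bash
python3 - <<'E'
from plan import *
import cv2
o=bot.get_obs();print(o["position"],o["wrist_force"])
a=camera("top")[:,:,::-1];b=camera("scene")[:,:,::-1]
cv2.imwrite("pics/k4.png",np.hstack([cv2.resize(a[110:245,240:380],(400,386),interpolation=cv2.INTER_CUBIC),cv2.resize(b[110:260,90:245],(399,386),interpolation=cv2.INTER_CUBIC)]))
E
```

```text
[ 0.66840406 -0.14678007  0.12908302] [-12.05199129   3.22559783  19.48886853]
```

View pics/k4.png

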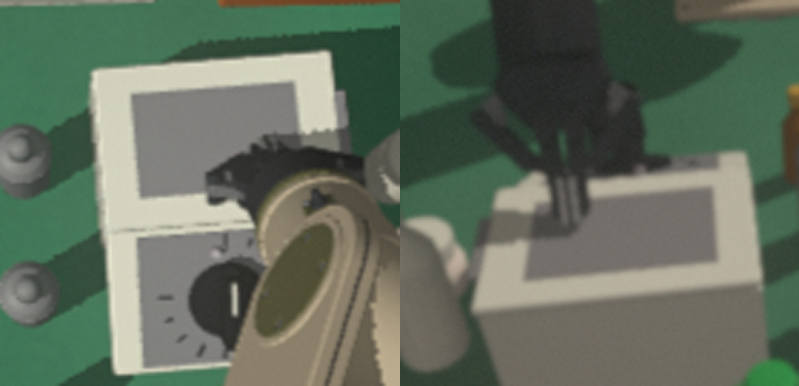

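The lid lies flat and 19 N pushes back, so it's shut. I'll lift clear.

>>> send_rows(commands="-0.19 0 -0.35 0 0 0 0;-0.37 0 -0.7 0 0 0 0;-0.37 0 -0.7 0 0 0 0;-0.37 0 -0.7 0 0 0 0;0 0 0 0 0 0 0")

```text
time: 19.05
position: [0.6696, -0.1463, 0.2729]
ee_rot: [[-0.874, -0.082, 0.479], [-0.079, 0.997, 0.028], [-0.479, -0.013, -0.877]]
wrist_force: [0.4, -0.2, 0.8]
gripper_width: -0.0002
grip_force: 0.0
```

>>> send_rows(commands="0 0 -0.9 0 0 0 0;0 0 -0.9 0 0 0 0;0 0 -0.9 0 0 0 0;0 0 0 0 0 0 0;0 0 0 0 0 0 0")

```text
time: 19.55
position: [0.6033, -0.1498, 0.3843]
ee_rot: [[-0.878, -0.082, 0.471], [-0.077, 0.997, 0.03], [-0.472, -0.01, -0.882]]
wrist_force: [0.0, 0.1, -0.5]
gripper_width: -0.0001
grip_force: 0.0
```

```bash
python3 - <<'E'
from plan import *
import cv2
o=bot.get_obs();print(o["position"],o["wrist_force"],o["time"])
a=camera("top")[:,:,::-1];b=camera("scene")[:,:,::-1]
cv2.imwrite("pics/k5.png",np.hstack([cv2.resize(a[90:290,220:420],(400,400),interpolation=cv2.INTER_CUBIC),cv2.resize(b[110:310,60:260],(400,400),interpolation=cv2.INTER_CUBIC)]))
E
```

```text
[ 0.60328277 -0.14976111  0.38432362] [ 0.02187148  0.07690466 -0.48499047] 19.55
```

View pics/k5.png

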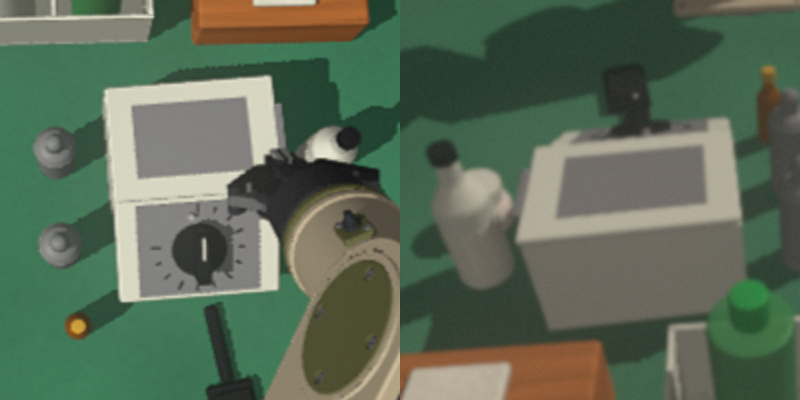

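The lid is flush, the knob is at zero, the bystanders haven't moved and the arm is clear.

```bash
python3 -c "
from workcell import bot
print(bot.job_done())"
```

```text
the job is handed in; nothing more can be done
None
```

I turned the timer knob back to its zero stop, pushed the lid shut and handed the job in at about 20 s; the bystanders look undisturbed in the last pictures, and no verdict was returned.

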